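# Fish the model carriers out of the deep wells

## Task

Swing the clamp lever on the well block fully open, take the long fork picker from its stand and use it to lift every dental model carrier out of the deep wells, standing each one upright with its whole base on the black drying mat. When all are out, hang the picker back in its stand by the collar and swing the lever fully shut again; leave the articulator, jar and bottle where they are.

Things in the scene. Friction and masses are not known exactly. Their poses are not given: they have to be found in the camera images.
- block: fixed block, 114 (x) by 241 (y) by 140 mm tall, with four deep narrow wells in a row along its y; origin: centre of the underside, x away from the robot. Walls 5 mm (those across x are clear). Each well is 104 mm long (x), 54 mm wide, pitch 59 mm, floor at z = 5 mm; its near (-x) 50 mm is a ledge with top at z = 21 mm, so a carrier stands in the 54 by 54 mm pocket at the +x end
- well0 (a point): centre of the pocket floor of well 0 (block x = +25 mm, y = -88.5 mm, z = 5 mm)
- well1 (a point): centre of the pocket floor of well 1 (block x = +25 mm, y = -29.5 mm, z = 5 mm)
- well2 (a point): centre of the pocket floor of well 2 (block x = +25 mm, y = +29.5 mm, z = 5 mm)
- well3 (a point): centre of the pocket floor of well 3 (block x = +25 mm, y = +88.5 mm, z = 5 mm)
- lever (a joint): clamp lever of the block: U-shaped bail of 12 mm round steel bar, its cross bar along the block's y, 254 mm long, over the well mouths. Hinged about the block's y axis; rad, 0 = shut, growing as the bar swings up and over to the far (+x) side; stop at 2.0 = fully open. Stiff hinge (0.16 N m, 2.5 N at the bar), stays where left; starts up to 0.25 ajar
- lever_bar (a point): middle of the lever's cross bar; shut, it is 60 mm to -x of and 19 mm above the hinge line (block x = -10 mm, z = 164 mm), its underside 18 mm above the block's top
- lever_hinge (a point): point on the lever's hinge line, midway between its arms (block x = +50 mm, y = 0, z = 145 mm)
- picker: long-reach fork picker, 185 mm tall, 0.12 kg, used upright: black handle on top, square collar 34 by 34 mm (z 115 to 120 mm), shaft 10 mm dia, and at the foot a flat two-tined fork pointing to the picker's +x. Origin: on the shaft's axis, level with the tines' top face. Starts hanging by its collar in the stand, fork to the stand's +x (within 0.05 rad)
- picker_grip (a point): where to grip the picker: on the axis of its square handle (18 by 18 mm, z 120 to 180 mm in the picker's frame), at z = 152 mm
- fork_seat (a point): picker x = 20 mm, z = 0, midway between the tines: the axis of a carrier's head rests here, its stem in the slot. Tines 5 mm thick (z -5 to 0), 6 mm wide, 14 mm apart, reaching to x = 39 mm; each tip has an upturned lip 6 mm high (x 35 to 39)
- stand: fixed picker stand: base plate 6 mm thick (x -50 to 100, 80 mm wide), column (x 60 to 76) and a yoke with its top 160 mm up, 8 mm thick, 40 mm wide. Origin: on the table under the parked shaft; x away from the robot. Picker parked: origin 45 mm above the table
- stand_slot (a point): where the shaft hangs, on the yoke's top face (z = 160 mm); the 14 mm wide slot is open to the stand's -x side and runs from x = -22 to +12 mm. To free the picker lift it about 10 mm and draw it out to -x
- mat: fixed black rubber drying mat, 120 (x) by 200 (y) by 3 mm thick; origin: centre of the underside
- carrier0: model carrier, 0.13 kg: round stone-coloured dental model base 48 mm dia, 20 mm tall (look-only teeth to 27 mm), a 7 mm dia steel stem on its axis and a flat round steel head, 26 mm dia, 46 to 53 mm above the underside. Origin: centre of the underside, z up the stem. Starts upright in one of the wells; None if absent
- carrier1: another model carrier, same as carrier0; None if absent
- carrier2: another model carrier, same as carrier0; None if absent
- carrier3: another model carrier, same as carrier0; None if absent
- articulator: bystander: small articulator with stone casts, 85 by 60 by 89 mm, origin under its centre
- jar: bystander: white jar, 64 mm dia, 65 mm tall
- squeeze: bystander: white squeeze bottle with a red cap, 48 mm dia, 130 mm tall

How it is judged:
By the outcome, as a careful person would: the job done as asked, in the order asked, and still so for the second after the job is handed in, with the robot touching nothing.
Of carrier0, carrier1, carrier2, carrier3 only 2 to 3 are there at a start; the rules pass over those that are not, and their reading is None.
At some moment in a run one of carrier0, carrier1, carrier2, carrier3 may be knocked a few centimetres aside while the robot is not near it.
It also fails if it takes over 210 s, if anything falls off the work surface, if the arm or the gripper's body presses on something with over 40 N, if the wrist force passes 120 N, or if a joint passes its speed limit or range.

## Robot

A 6-joint arm with a two-finger parallel gripper is mounted at the origin on the work surface. World frame = base frame: x ahead of the robot, y to its left, z up, the work surface at z = 0. Lengths are in m, angles in rad, forces in N, time in s.
With the tool pointing down it reaches from about 0.325 to 0.85 m from the base axis. Payload 4.4 kg.
Tool frame: the origin (TCP) lies at the very end of the fingers, on their centre line; the grasp point (between the pads) lies 19 mm behind it; z points along the fingers, y is the line along which they close (so a half turn about z gives the same grasp; the last joint's range is limited). The gripper opens to 94 mm and grips with 3 to 60 N. Pads are 16 mm wide; open, the fingers measure 119 mm over their backs; the gripper's body (75 mm by 177 mm) begins 78 mm behind the grasp point.
Start: joints at [1.008, 0.207, 1.542, -0, 1.393, -0.15], TCP at [0.231, 0.527, 0.205] pointing down, gripper open.
Joint ranges: [-2.73, 2.73], [-0.86, 2.22], [0.23, 2.46], [-1.11, 4.25], [0.08, 2.63], [-2.82, 2.82]. Speed limits (rad/s): [2.79, 2.79, 3.14, 3.14, 3.14, 3.14].

## Interface

Orientations are given as [roll, pitch, yaw] about the fixed x, y, z axes, in that order (R = Rz(yaw) Ry(pitch) Rx(roll)).
In Python, from bench import robot, imaging, ticket gives the robot as it stands. The module is installed in compiled form; this text tells all that it offers.
- The arm moves only by the tool apply_moves, never from a script. Its argument "increments" is a list of rows, each a list of 7 numbers: the turn, a rotation vector about the tool's x, y, z in degrees, then the shift along the tool's x, y, z in mm, then the finger opening in mm, from 0 to 94. In form: [[rx, ry, rz, dx, dy, dz, fingers], ...]. A call has 1 to 20 rows; each row shifts and turns the commanded pose from where the row before left it, along the tool's axes as they then stand; what a row does not reach is not made up. A row lasts 1/8 s, in which the tool goes at most 62.5 mm and 10.7 degrees, less where a joint would pass 70% of its speed; a pose out of reach is approached as far as the arm can. A call is refused whole if a number of a shift passes 62.5 or a number of a turn 10.7, either way. A call with a gripper value outside its range is refused whole. The fingers move at their own pace and stop on an object; the grip force is fixed at half the most. Time passes only in rows, so rows that do not move let the fingers close. It gives the time, the measured TCP pose, the force, the opening and the grip force at its end, in the units of the state.
- robot.read_state(): the state, without advancing time (a new reading comes with each control period).
- imaging.get_image(name): name is "scene" or "top" or "wrist"; returns a dict with "image" (480x640x3 uint8, blue, green, red), "fx", "fy", "cx", "cy" (pixels), "k1" (the pictures are not rectified: a ray, as slopes to the right and down, at radius r is drawn at 1 + k1 r^2 times it, then the intrinsics apply), "camera_from_world" (4x4, takes a point from world to camera coordinates); the wrist camera has in their place "tool_from_camera" (4x4, takes a point from camera to tool coordinates, whose origin is the TCP and whose axes are the flange's). Camera axes: x right, y down, z forward; pixel columns grow to the right and rows downward; lengths in m; the calibration is good to about 2 mm. A picture is of the moment at which its call begins: read the wrist's pose just before it. There is no depth.
- ticket.hand_in(): hands the job in; it is judged then, once.
The state is a dict: "time": time; "joint_pos": joint angles; "joint_velocities": joint speeds; "tau": joint torques, N m; "position": TCP position; "eef_rot": TCP orientation; "ft_force": force on the tool from outside, world axes, zero at the start; "ft_torque": the same for the moment, N m; "opening": opening from 0.0 (shut) to 1.0 (fully open); "finger_force": force on a finger pad.
Only numpy, scipy, OpenCV 4.12 (cv2) and the standard library are available. Lean on these libraries where they do the work, as an engineer would, in place of code of your own. Each camera call takes 0.05 s, during which the arm holds its last target. There are 200 camera calls.

## Working session

There is one attempt and no reset: what is moved stays moved. The work goes in short steps, Python scripts to look and compute and a tool call to move; the robot and the scene stay as the last step left them, time stands still between calls to the robot, and variables do not carry over. Pictures are saved under pics/ and viewed, at most 14 in all, crops included, and the job is handed in when it is done.

Besides the shell and the picture viewer there is one more tool, called after "Request:" by a JSON object that holds its "name" and its "arguments". apply_moves: Moves the arm, as the interface text tells. Its arguments: {"type":"object","properties":{"increments":{"type":"array","items":{"type":"array","items":{"type":"number"}}}},"required":["increments"]}

```bash
mkdir -p pics
cat > h.py <<'E'
import numpy as np, cv2, sys
from scipy.spatial.transform import Rotation as R
from scipy.optimize import least_squares
from bench import robot, imaging, ticket
def grab(name, fn):
    s=robot.read_state(); d=imaging.get_image(name)
    cv2.imwrite(f'pics/{fn}.png', d['image'])
    if name=='wrist':
        T=np.eye(4); T[:3,:3]=R.from_euler('xyz',s['eef_rot']).as_matrix(); T[:3,3]=s['position']
        M=np.linalg.inv(T@d['tool_from_camera'])
    else: M=np.array(d['camera_from_world'])
    np.savez(f'pics/{fn}.npz',M=M,k=[d['fx'],d['fy'],d['cx'],d['cy'],d['k1']])
    return d
def cam(fn):
    z=np.load(f'pics/{fn}.npz'); return z['M'],z['k']
def proj(fn,P):
    M,k=cam(fn); p=M[:3,:3]@np.array(P,float)+M[:3,3]; a=p[:2]/p[2]; a=a*(1+k[4]*(a@a)); return np.array([k[0]*a[0]+k[2],k[1]*a[1]+k[3]])
def ray(fn,uv):
    M,k=cam(fn); d=np.array([(uv[0]-k[2])/k[0],(uv[1]-k[3])/k[1]]); a=d.copy()
    for _ in range(20): a=d/(1+k[4]*(a@a))
    Ri=M[:3,:3].T; return -Ri@M[:3,3], Ri@np.array([a[0],a[1],1])
def atz(fn,uv,z):
    o,d=ray(fn,uv); return o+d*(z-o[2])/d[2]
def tri(*obs):
    A=np.zeros((3,3));b=np.zeros(3);L=[]
    for fn,uv in obs:
        o,d=ray(fn,uv); d=d/np.linalg.norm(d); Q=np.eye(3)-np.outer(d,d); A+=Q;b+=Q@o
    x=np.linalg.solve(A,b); return x,[np.round(proj(f,x)-uv,1) for f,uv in obs]
E
python3 - <<'E'
from h import *
np.set_printoptions(precision=3,suppress=True)
for n in ['scene','top','wrist']:
    d=grab(n,n+'0'); print(n,cam(n+'0'))
s=robot.read_state();print(s)
E
```

```text
scene (array([[ 0.401,  0.916,  0.015, -0.256],
       [ 0.613, -0.256, -0.747, -0.282],
       [-0.681,  0.308, -0.664,  1.408],
       [ 0.   ,  0.   ,  0.   ,  1.   ]]), array([472.037, 472.037, 324.661, 236.365,  -0.085]))
top (array([[ 0.017, -1.   , -0.003,  0.005],
       [-0.998, -0.017, -0.058,  0.588],
       [ 0.058,  0.004, -0.998,  1.028],
       [ 0.   ,  0.   ,  0.   ,  1.   ]]), array([465.998, 465.998, 318.061, 231.779,   0.018]))
wrist (array([[ 0.4  ,  0.916, -0.001, -0.574],
       [ 0.882, -0.385,  0.27 , -0.029],
       [ 0.247, -0.109, -0.963,  0.391],
       [ 0.   ,  0.   ,  0.   ,  1.   ]]), array([350.34 , 350.34 , 316.948, 237.501,  -0.026]))
{'time': 0.15, 'joint_pos': array([ 1.007,  0.207,  1.543,  0.   ,  1.394, -0.15 ]), 'joint_velocities': array([ 0.001, -0.003, -0.003,  0.   , -0.001, -0.   ]), 'tau': array([ -0.   , -37.131, -28.181,   0.07 ,   0.033,  -0.   ]), 'position': array([0.23 , 0.526, 0.205]), 'eef_rot': array([-3.14 , -0.   ,  2.729]), 'ft_force': array([-0.386,  0.308, -0.669]), 'ft_torque': array([-0.031,  0.044,  0.068]), 'finger_force': 0.0, 'opening': 1.0031644113862987}
```

View pics/scene0.png

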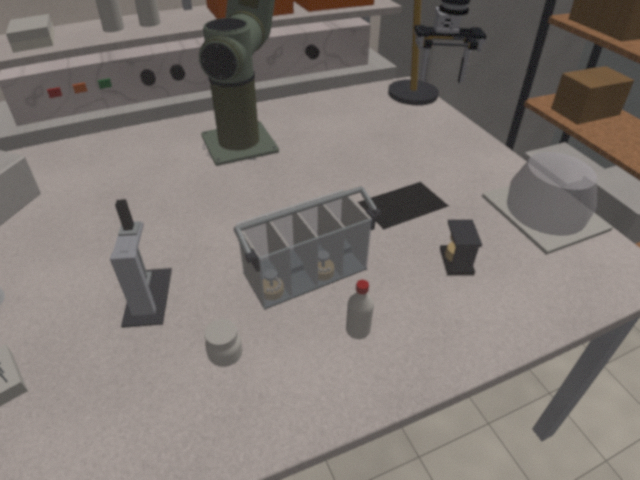

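View pics/top0.png

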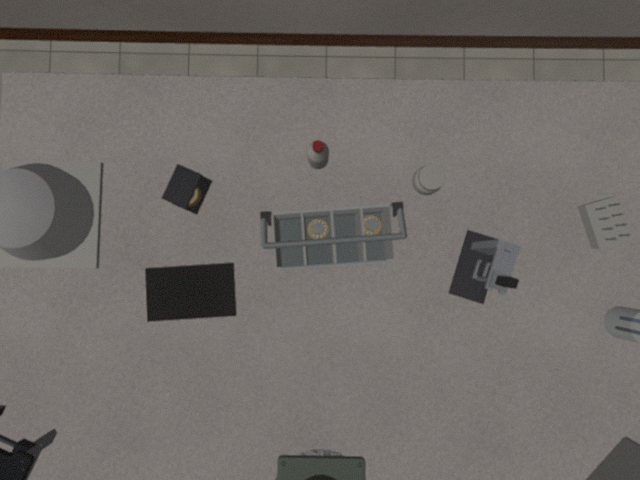

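Run:
```python
from h import *
t=cv2.imread('pics/top0.png'); s=cv2.imread('pics/scene0.png')
def up(i,x0,y0,w,h,k):
    g=i[y0:y0+h,x0:x0+w].astype(float)*1.5
    return cv2.resize(np.clip(g,0,255).astype('uint8'),None,fx=k,fy=k,interpolation=cv2.INTER_CUBIC)
a=up(t,255,195,160,65,5); c=np.zeros((600,800,3),'uint8'); a=up(t,255,195,160,80,5)[:390]; 
A=np.zeros((600,800,3),'uint8'); A[:390]=a; A[390:,:]=0
b=up(s,225,185,160,120,5); cv2.imwrite('pics/c2.png',b)
cv2.imwrite('pics/c1.png',up(t,255,195,160,80,5))
S=np.zeros((480,800,3),'uint8'); S[:480,:400]=up(t,440,222,80+0,96,5); S[:480,400:]=0
x=up(s,100,190,80,140,3.4); S[:476,420:420+272]=x[:476]
cv2.imwrite('pics/c3.png',S)
# mat
g=cv2.cvtColor(t,cv2.COLOR_BGR2GRAY)[255:330,135:245]; m=(g<60).astype('uint8')
cs=max(cv2.findContours(m,0,1)[0],key=cv2.contourArea); r=cv2.minAreaRect(cs); 
P=[atz('top0',p+[135,255],.003) for p in cv2.boxPoints(r)]
P=np.array(P);print(P,P.mean(0),[np.linalg.norm(P[i]-P[i-1]) for i in range(4)])
```

```text
[[0.49920384 0.40636853 0.003     ]
 [0.51500372 0.20697038 0.003     ]
 [0.39779171 0.19624302 0.003     ]
 [0.3823524  0.39428049 0.003     ]] [0.44858792 0.3009656  0.003     ] [np.float64(0.1174750168085216), np.float64(0.20002314938290833), np.float64(0.11770186940455893), np.float64(0.1986383949017639)]
```

View pics/c1.png

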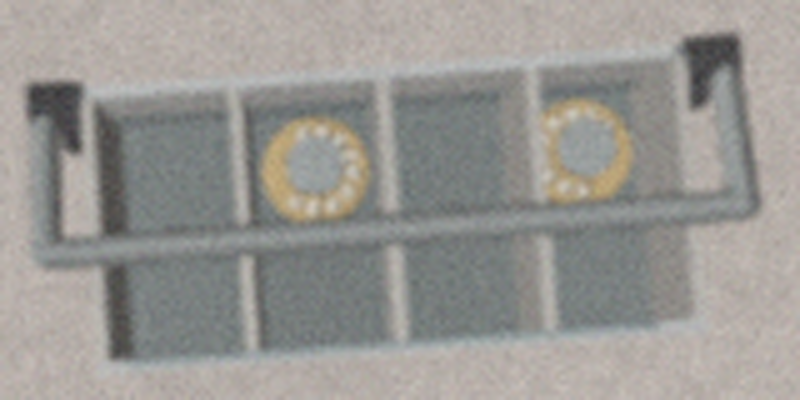

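View pics/c2.png

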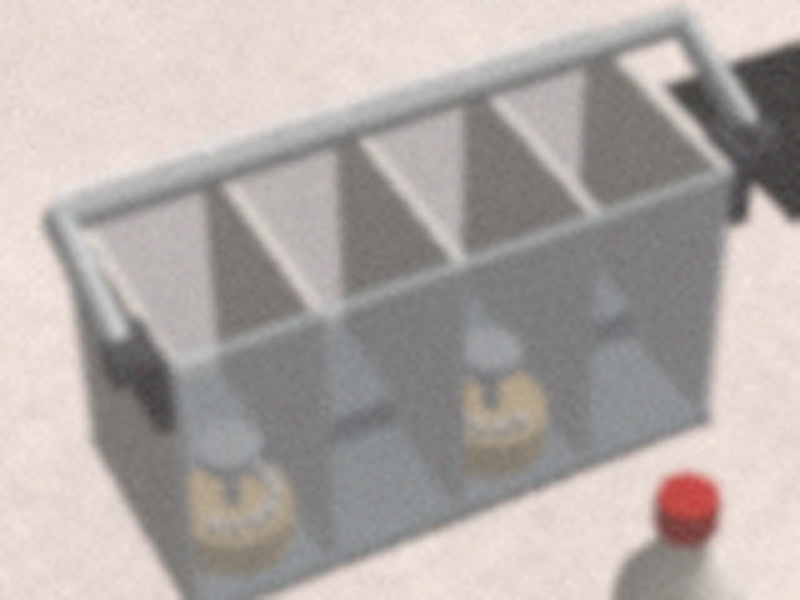

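View pics/c3.png

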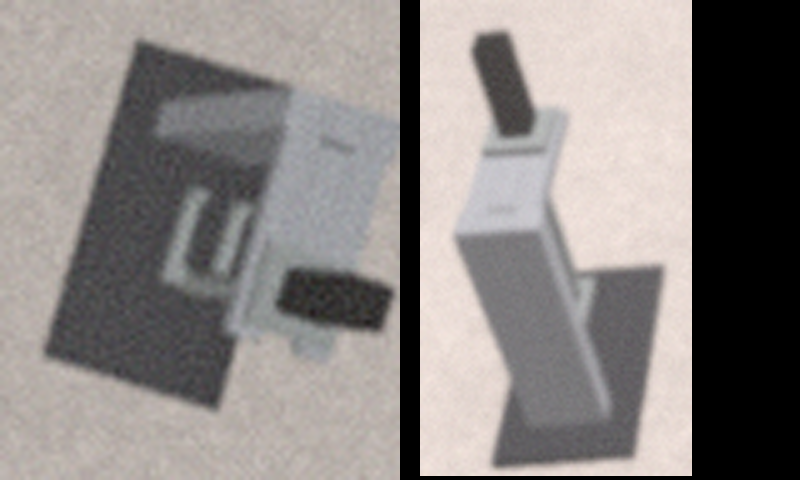

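```bash
cat > fit.py <<'E'
from h import *
np.set_printoptions(precision=4,suppress=True)
def c(off,k,x0=0): return lambda u,v:(np.array([u-x0,v])+.5)/k-.5+np.array(off)
T=c((255,195),5);S=c((225,185),5);T2=c((440,222),5);S2=c((100,190),3.4,420)
def fit(obs,x0):
    def f(p):
        r=[]
        for fn,uv,P in obs:
            P=np.array(P)/1000; cc,ss=np.cos(p[2]),np.sin(p[2])
            r+=list(proj(fn,[p[0]+cc*P[0]-ss*P[1],p[1]+ss*P[0]+cc*P[1],P[2]])-uv)
        return np.array(r)
    s=least_squares(f,x0,loss='soft_l1'); return s.x,f(s.x).reshape(-1,2)
ob=[('top0',T(90,98),(57,120.5,140)),('top0',T(683,50),(57,-120.5,140)),('top0',T(110,360),(-57,120.5,140)),('top0',T(700,325),(-57,-120.5,140)),
('scene0',S(178,368),(57,-120.5,140)),('scene0',S(728,175),(57,120.5,140)),('scene0',S(708,420),(57,120.5,0)),('scene0',S(98,442),(-57,-120.5,0))]
os_=[('top0',T2(45,355),(-50,40,6)),('top0',T2(218,408),(-50,-40,6)),('top0',T2(137,40),(100,40,6)),
('scene0',S2(635,457),(100,40,6)),('scene0',S2(495,467),(100,-40,6)),('scene0',S2(665,265),(-50,40,6)),('scene0',S2(457,235),(76,-20,160)),('scene0',S2(545,225),(76,20,160))]
b,rb=fit(ob,[.55,0,0]);print('block',b);print(rb)
s,rs=fit(os_,[.5,-.35,-.28]);print('stand',s);print(rs)
def W(p,P):
    P=np.array(P)/1000;cc,ss=np.cos(p[2]),np.sin(p[2]);return np.array([p[0]+cc*P[0]-ss*P[1],p[1]+ss*P[0]+cc*P[1],P[2]])
for q in np.arange(0,.35,.05):
    r=np.hypot(60,19);a=np.arctan2(19,-60)-q
    P=[W(b,(50+r*np.cos(a),y,145+r*np.sin(a))) for y in (127,-127)]
    print(q,[np.round((proj('top0',x)-[255,195])*5,0) for x in P],[np.round((proj('scene0',x)-[225,185])*5,0) for x in P])
for n,P in [('handle top',(0,0,225)),('collar',(0,0,165)),('fork tip',(39,10,45))]:
    x=W(s,P);print(n,x,(proj('top0',x)-[440,222])*5,(proj('scene0',x)-[100,190])*3.4+[420,0])
for i,y in enumerate((-88.5,-29.5,29.5,88.5)):
    x=W(b,(25,y,58));print('well',i,x,(proj('top0',x)-[255,195])*5,(proj('scene0',x)-[225,185])*5)
E
python3 fit.py
python3 - <<'E'
import cv2
from h import *
g=cv2.cvtColor(cv2.imread('pics/top0.png'),6);m=(g[255:330,135:245]<60)
E
```

```text
block [ 0.5729 -0.0162  0.0928]
[[-1.6219 -2.395 ]
 [ 0.9567 -1.9616]
 [-1.5968  2.7059]
 [ 2.4659  0.4628]
 [-1.5215  0.4496]
 [ 1.9808 -1.2891]
 [ 0.7053 -0.3045]
 [-1.2597 -0.409 ]]
stand [ 0.4946 -0.3324 -0.2805]
[[ 0.2127 -0.4455]
 [ 0.1106 -0.4302]
 [ 0.2754 -1.2329]
 [ 0.5713 -1.9778]
 [-0.1494 -1.4589]
 [-0.149  -0.6892]
 [ 0.8179 -0.2883]
 [-1.9393  0.8609]]
0.0 [array([ 69., 252.]), array([727., 202.])] [array([663.,  23.]), array([ 75., 214.])]
0.05 [array([ 68., 249.]), array([728., 199.])] [array([665.,  19.]), array([ 76., 210.])]
0.1 [array([ 67., 246.]), array([729., 196.])] [array([667.,  14.]), array([ 76., 206.])]
0.15000000000000002 [array([ 66., 242.]), array([730., 192.])] [array([669.,  10.]), array([ 76., 202.])]
0.2 [array([ 65., 238.]), array([731., 188.])] [array([672.,   7.]), array([ 77., 198.])]
0.25 [array([ 63., 234.]), array([732., 183.])] [array([674.,   3.]), array([ 78., 195.])]
0.30000000000000004 [array([ 62., 229.]), array([733., 178.])] [array([677.,   0.]), array([ 79., 192.])]
handle top [ 0.4946 -0.3324  0.225 ] [363.2966 292.8505] [491.8175  38.444 ]
collar [ 0.4946 -0.3324  0.165 ] [297.868  285.5236] [521.0621 126.2564]
fork tip [ 0.5348 -0.3336  0.045 ] [192.8708 180.375 ] [580.8732 327.257 ]
well 0 [ 0.606 -0.102  0.058] [588.2733 140.4108] [228.2106 440.5961]
well 1 [ 0.6005 -0.0432  0.058 ] [451.7803 150.7422] [362.7043 390.7332]
well 2 [0.595  0.0155 0.058 ] [315.3101 161.069 ] [491.4133 342.9655]
well 3 [0.5896 0.0742 0.058 ] [178.8105 171.395 ] [614.4942 297.2416]
```

The top view shows carriers in well 2 (px 318,229) and well 0 (px 372,225). The scene view agrees, and the mat, block and stand fits are consistent with the given sizes. I'm moving above the lever bar next.

Request:
{"name": "apply_moves", "arguments": {"increments": [[0, 0, 10.2, 0, 0, 0, 94], [0, 0, 10.2, 0, 0, 0, 94], [0, 0, 10.2, 0, 0, 0, 94], [0, 0, 10.2, 0, 0, 0, 94], [0, 0, 10.2, 0, 0, 0, 94], [0, 0, 10, 0, 0, 0, 94], [0, 0, 0, -40, 16, -6, 94], [0, 0, 0, -40, 20, -6, 94], [0, 0, 0, -40, 20, -6, 94], [0, 0, 0, -40, 20, -6, 94], [0, 0, 0, -40, 20, -6, 94], [0, 0, 0, -40, 20, -6, 94], [0, 0, 0, -40, 20, -6, 94], [0, 0, 0, -40, 20, -6, 94], [0, 0, 0, -40, 20, -6, 94], [0, 0, 0, -40, 20, -6, 94], [0, 0, 0, -40, 20, -6, 94], [0, 0, 0, -40, 20, -6, 60], [0, 0, 0, -40, 20, -6, 40], [0, 0, 0, -40, 20, -6, 30]]}}

```text
time: 2.65
position: [0.5581, -0.0064, 0.2892]
eef_rot: [-3.141, -0.0, 1.664]
ft_force: [0.6, 0.6, -0.5]
opening: 0.716
finger_force: 0.0
```

Request:
{"name": "apply_moves", "arguments": {"increments": [[0, 0, 0, -12, 5, 0, 30], [0, 0, 0, 0, 0, 0, 30], [0, 0, 0, 0, 0, 0, 30]]}}

```text
time: 3.02
position: [0.563, -0.0153, 0.289]
eef_rot: [-3.14, -0.001, 1.665]
ft_force: [-0.5, -0.7, -0.1]
opening: 0.401
finger_force: 0.0
```

```bash
cat >> fit.py <<'E'
if len(sys.argv)>1:
    print('bar ends tri',tri(('top0',T(48,252)),('scene0',S(678,18))),tri(('top0',T(738,205)),('scene0',S(60,212))))
    print('handle tri',tri(('top0',T2(363,298)),('scene0',S2(492,36))))
E
python3 fit.py 1|tail -2
python3 - <<'E'
from h import *
st=robot.read_state();print(st['position'],st['eef_rot'],st['opening'],st['time'])
grab('wrist','w1')
E
```

```text
bar ends tri (array([0.5511, 0.1165, 0.1659]), [array([0.7, 0.3]), array([ 0.7, -0.1])]) (array([ 0.5738, -0.148 ,  0.1668]), [array([0.8, 0.3]), array([0.9, 0.1])])
handle tri (array([ 0.4933, -0.3318,  0.2262]), [array([0.4, 0.1]), array([0.4, 0.1])])
[ 0.56295906 -0.015336    0.28902846] [-3.14049376e+00 -8.85022500e-04  1.66541718e+00] 0.4014547341221913 3.025
```

View pics/w1.png

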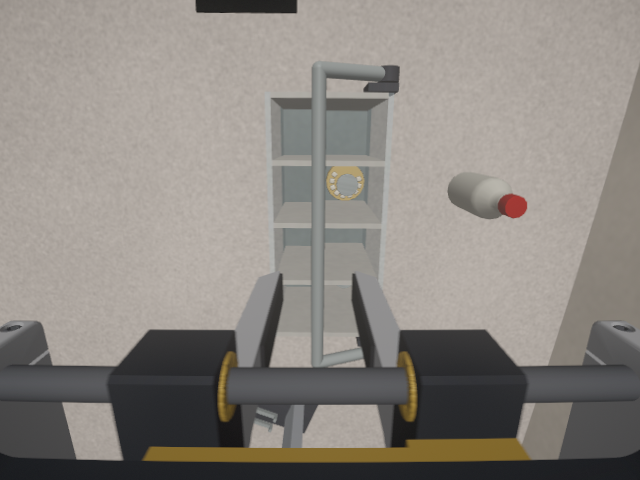

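The wrist view shows the bar (column 318) running centrally between the open fingers. Triangulation puts it at z=0.166, which matches the text. I'll lower over it and swing it open.

Request:
{"name": "apply_moves", "arguments": {"increments": [[0, 0, 0, 0, 0, 40, 30], [0, 0, 0, 0, 0, 40, 24], [0, 0, 0, 0, 0, 35, 22], [0, 0, 0, 0, 0, 20, 22], [0, 0, 0, 0, 0, 3, 22], [0, 0, 0, 0, 0, 0, 22]]}}

```text
time: 3.82
position: [0.5641, -0.016, 0.1523]
eef_rot: [3.141, 0.0, 1.665]
ft_force: [-0.2, 0.2, 0.2]
opening: 0.237
finger_force: 0.0
```

Request:
{"name": "apply_moves", "arguments": {"increments": [[0, 0, 0, 0, 5, 0, 22], [0, 0, 0, 0, 3.3, -7, 22], [0, 0, 0, 0, 3.3, -7, 22], [0, 0, 0, 0, 4.9, -6, 22], [0, 0, 0, 0, 4.9, -6, 22], [0, 0, 0, 0, 6.3, -4.7, 22], [0, 0, 0, 0, 6.3, -4.7, 22], [0, 0, 0, 0, 7.3, -3, 22], [0, 0, 0, 0, 7.3, -3, 22], [0, 0, 0, 0, 7.8, -1, 22], [0, 0, 0, 0, 7.8, -1, 22], [0, 0, 0, 0, 7.8, 0.9, 22], [0, 0, 0, 0, 7.8, 0.9, 22], [0, 0, 0, 0, 7.4, 2.8, 22], [0, 0, 0, 0, 7.4, 2.8, 22], [0, 0, 0, 0, 6.5, 4.5, 22], [0, 0, 0, 0, 6.5, 4.5, 22], [0, 0, 0, 0, 2, 1, 22], [0, 0, 0, 0, 0, 0, 22]]}}

```text
time: 6.2
position: [0.6698, -0.0067, 0.1772]
eef_rot: [-3.133, -0.0, 1.664]
ft_force: [-11.0, -1.1, 6.9]
opening: 0.232
finger_force: 5.5
```

The lever has reached its stop: TCP block x = 97 mm and 11 N of push. Now I'll go to the picker.

Request:
{"name": "apply_moves", "arguments": {"increments": [[0, 0, 0, 0, -4, 0, 26], [0, 0, 0, 0, 0, -40, 30], [0, 0, 0, 0, 0, -45, 40], [0, 0, 0, 0, 0, -15, 60], [0, 0, 10.7, 0, 0, 0, 94], [0, 0, 10.7, 0, 0, 0, 94], [0, 0, 0, -40, -8, 0, 94], [0, 0, 0, -40, -8, 0, 94], [0, 0, 0, -40, -8, 0, 94], [0, 0, 0, -40, -8, 0, 94], [0, 0, 0, -40, -8, 0, 94], [0, 0, 0, -40, -8, 0, 94], [0, 0, 0, -40, -8, 0, 94], [0, 0, 0, -40, -8, 0, 94], [0, 0, 0, -25, -6, 0, 94], [0, 0, 0, -14, -4, 0, 94], [0, 0, 0, 0, 0, 0, 94]]}}

```text
time: 8.32
position: [0.4982, -0.3315, 0.2765]
eef_rot: [-3.141, -0.001, 1.289]
ft_force: [0.1, 0.4, -0.4]
opening: 0.997
finger_force: 0.0
```

Run:
```python
from h import *
st=robot.read_state();print(st['position'],st['eef_rot'],st['opening'],st['time'])
grab('wrist','w2'); grab('scene','scene1')
a=cv2.imread('pics/w2.png')[120:480];b=cv2.imread('pics/scene1.png')[170:340,100:400]
b=cv2.resize(b,None,fx=.8,fy=.8)
a=np.vstack([a,np.zeros((600-360,640,3),'uint8')]);x=cv2.resize(cv2.imread('pics/scene1.png')[170:300,200:400],None,fx=1.8,fy=1.8);a[362:362+x.shape[0],:x.shape[1]]=x
cv2.imwrite('pics/v2.png',a)
for z in (.226,.165): print(proj('w2',[.4940,-.3320,z]))
```

```text
[ 0.49821478 -0.33153818  0.27646794] [-3.14075266e+00 -8.75317189e-04  1.28945314e+00] 0.9970857982896062 8.325
[310.93799252 260.06891747]
[312.09909188 236.67091373]
```

View pics/v2.png

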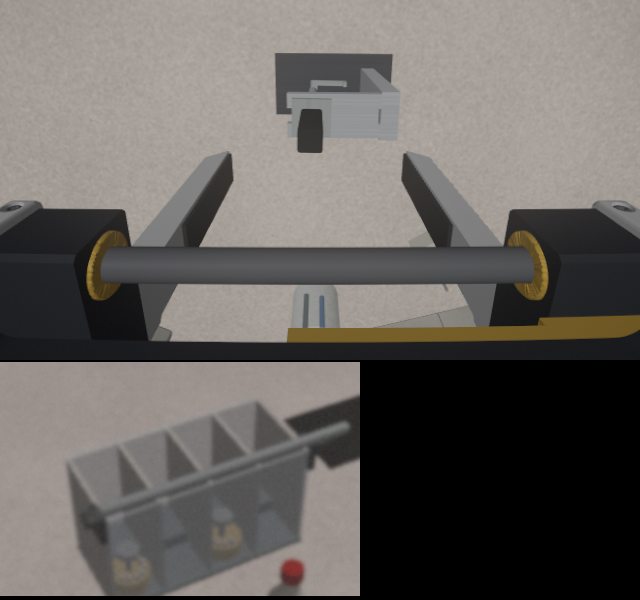

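The wrist view has the handle top at about (311,262), against a prediction of (311,260). The scene crop shows the lever fully over. I'll grip now.

Request:
{"name": "apply_moves", "arguments": {"increments": [[0, 0, 0, -1.6, -3.9, 0, 70], [0, 0, 0, 0, 0, 40, 50], [0, 0, 0, 0, 0, 40, 40], [0, 0, 0, 0, 0, 18.5, 40], [0, 0, 0, 0, 0, 0, 40], [0, 0, 0, 0, 0, 0, 30], [0, 0, 0, 0, 0, 0, 20], [0, 0, 0, 0, 0, 0, 0], [0, 0, 0, 0, 0, 0, 0], [0, 0, 0, 0, 0, 0, 0]]}}

```text
time: 9.68
position: [0.4946, -0.3323, 0.1804]
eef_rot: [3.14, 0.001, 1.291]
ft_force: [-2.5, 0.5, 5.9]
opening: 0.191
finger_force: 30.0
```

Request:
{"name": "apply_moves", "arguments": {"increments": [[0, 0, 0, 0, 0, -4, 0], [0, 0, 0, 0, 0, -4, 0], [0, 0, 0, 0, 0, -5, 0], [0, 0, 0, 0, 0, 0, 0]]}}

```text
time: 10.18
position: [0.4947, -0.332, 0.1924]
eef_rot: [3.141, 0.0, 1.291]
ft_force: [-0.6, 0.0, -1.5]
opening: 0.19
finger_force: 30.0
```

Request:
{"name": "apply_moves", "arguments": {"increments": [[0, 0, 0, 0, -8, 0, 0], [0, 0, 0, 0, -12, 0, 0], [0, 0, 0, 0, -15, 0, 0], [0, 0, 0, 0, -20, 0, 0], [0, 0, 0, 0, -15, 0, 0], [0, 0, 0, 0, 0, -30, 0], [0, 0, 0, 0, 0, -40, 0], [0, 0, 0, 0, 0, -25, 0], [0, 0, 0, 0, 0, 0, 0]]}}

```text
time: 11.3
position: [0.4277, -0.3134, 0.2896]
eef_rot: [3.137, 0.003, 1.29]
ft_force: [-0.7, -0.1, -1.7]
opening: 0.19
finger_force: 30.0
```

Run:
```python
from h import *
st=robot.read_state();print(st)
grab('wrist','w3'); grab('scene','scene2'); grab('top','top2')
p=st['position']; 
for f in ('scene2','top2'): print(f,proj(f,p))
a=cv2.imread('pics/scene2.png');t=cv2.imread('pics/top2.png')
u,v=proj('scene2',p).astype(int);x,y=proj('top2',p).astype(int)
A=np.zeros((600,800,3),'uint8')
def up(i,u0,v0,w,h,k): return cv2.resize(np.clip(i[max(v0,0):v0+h,max(u0,0):u0+w]*1.4,0,255).astype('uint8'),None,fx=k,fy=k,interpolation=cv2.INTER_CUBIC)
c=up(a,u-45,v-30,90,150,4);A[:min(600,c.shape[0]),:c.shape[1]]=c[:600]
w=cv2.imread('pics/w3.png')[140:380,160:480]; A[:300,380:780]=cv2.resize(w,(400,300))
c=up(t,x-50,y-37,100,75,4);A[300:300+c.shape[0],380:380+c.shape[1]]=c
cv2.imwrite('pics/v3.png',A);print(u,v,x,y)
```

```text
{'time': 11.3, 'joint_pos': array([-7.95695186e-01,  5.25800837e-02,  1.54140454e+00,  1.15510841e-05,
        1.54178587e+00, -5.15300032e-01]), 'joint_velocities': array([ 0.00105325,  0.03326334,  0.06316566, -0.00159238, -0.01110413,
        0.00046432]), 'tau': array([ 3.24456417e-02, -3.30501473e+01, -3.07086754e+01,  6.08347007e-02,
        1.49821993e-01, -1.82784795e-03]), 'position': array([ 0.42769996, -0.31341425,  0.28958344]), 'eef_rot': array([3.13652082e+00, 2.85907759e-03, 1.29039362e+00]), 'ft_force': array([-0.69983636, -0.12177408, -1.73225484]), 'ft_torque': array([-0.10093184,  0.10587133, -0.01375344]), 'finger_force': 29.999717473983765, 'opening': 0.1901124301904139}
scene2 [119.09180846 149.16823594]
top2 [517.77354126 323.42928119]
119 149 517 323
```

View pics/v3.png

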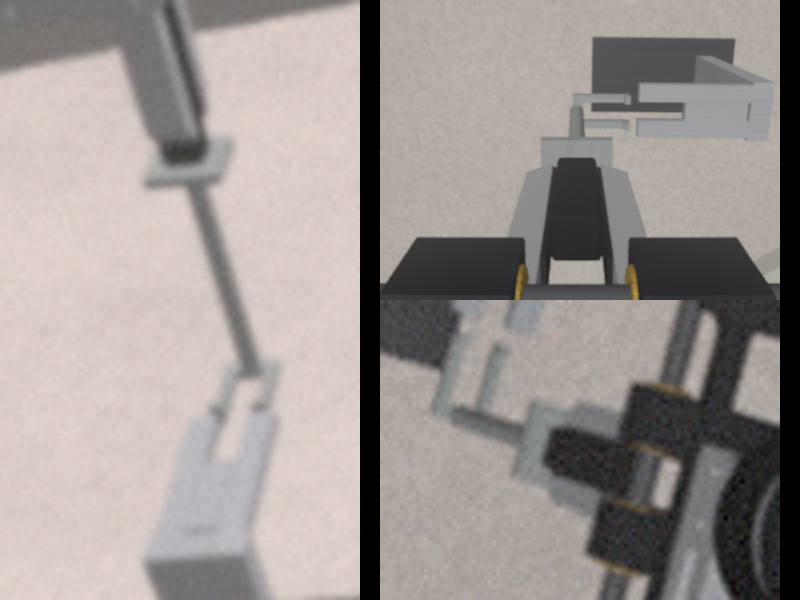

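Run:
```python
from h import *
np.set_printoptions(precision=4,suppress=True)
p=np.array([.4277,-.3134,.28958]);yaw=1.2904-np.pi/2;c,s=np.cos(yaw),np.sin(yaw)
for y in (10,-10):
    q=p+[c*.037-s*y/1e3,s*.037+c*y/1e3,-.1354+.004]
    print(y,q,proj('w3',q),proj('scene2',q),proj('top2',q))
A=tri(('w3',(359,218.4)),('scene2',(138.5,220)));B=tri(('w3',(359,239.2)),('scene2',(128,222)));print(A,B)
```

```text
10 [ 0.466  -0.314   0.1582] [356.587  217.9482] [138.7492 218.471 ] [488.6526 293.7245]
-10 [ 0.4605 -0.3332  0.1582] [355.901  239.1287] [128.2109 219.2591] [498.7661 296.8284]
(array([ 0.4682, -0.3153,  0.1564]), [array([-0. , -0.2]), array([-0.1, -0. ])]) (array([ 0.4634, -0.3351,  0.1543]), [array([-0. , -0.2]), array([-0.1, -0. ])])
```

Request:
{"name": "apply_moves", "arguments": {"increments": [[0, 0, -10.7, 0, 0, -20, 0], [0, 0, -10.7, 0, 0, -20, 0], [0, 0, 0, 0, 20, -10, 0], [0, 0, 0, 15, 30, 0, 0], [0, 0, 0, 20, 30, 0, 0], [0, 0, 0, 20, 30, 0, 0], [0, 0, 0, 20, 20, 0, 0], [0, 0, 0, 17, 10, 0, 0], [0, 0, 0, 0, 0, 0, 0], [0, 0, 0, 0, 0, 0, 0]]}}

```text
time: 12.7
position: [0.5572, -0.2083, 0.3366]
eef_rot: [-3.141, 0.0, 1.664]
ft_force: [0.2, 0.1, -1.6]
opening: 0.191
finger_force: 30.0
```

Run:
```python
from h import *
st=robot.read_state();print(st['position'],st['eef_rot'],st['time'])
grab('wrist','w4')
i=cv2.imread('pics/w4.png')[60:300,160:480]
cv2.imwrite('pics/v4.png',cv2.resize(i,None,fx=2.5,fy=2.5,interpolation=cv2.INTER_CUBIC))
```

```text
[ 0.55723055 -0.20831234  0.3365779 ] [-3.14059642e+00  2.56798321e-04  1.66360525e+00] 12.7
```

View pics/v4.png

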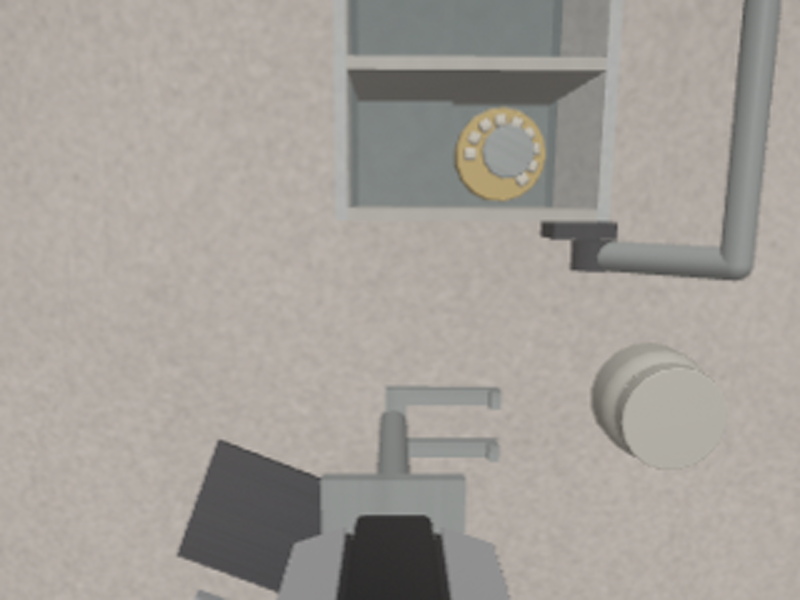

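Head of well 0's carrier is at crop (509,151), full picture (363.4,120.2). The block's near outer corner is at crop (340,217), and the tine tips are at full (357,219) and (357,239).

Run:
```python
from h import *
np.set_printoptions(precision=4,suppress=True)
b=np.array([.5729,-.0162,.0928]);c,s=np.cos(b[2]),np.sin(b[2])
def blk(P): d=np.array(P[:2])-b[:2]; return np.array([c*d[0]+s*d[1],-s*d[0]+c*d[1]])*1e3
T=lambda u,v:(np.array([u,v])+.5)/5-.5+[255,195]
S=lambda u,v:(np.array([u,v])+.5)/5-.5+[225,185]
V=lambda u,v:(np.array([u,v])+.5)/2.5-.5+[160,60]
P,r=tri(('top0',T(587,145)),('scene0',S(229,440)),('w4',V(509,151)));print('h0',P,blk(P),r)
P=atz('w4',V(509,151),.058);print('w4 only',P,blk(P))
P,r=tri(('top0',T(316,163)),('scene0',S(493,343)),('w1',(347,185)));print('h2',P,blk(P),r)
P=atz('w1',(347,185),.058);print('w1 only',P,blk(P))
for n,u in (('corner',(340,217)),('wall far x',(610,217))): P=atz('w4',V(*u),.14);print(n,P,blk(P))
for n,u in (('div01 near',(348,63)),('div01 far',(606,63))): P=atz('w4',V(*u),.14);print(n,P,blk(P))
p=np.array([.55723,-.20831,.33658]);print('tcp',blk(p))
for u in ((493,398),(493,450)):
    P=atz('w4',V(*u),p[2]-.1354+.004);print('tip rel',blk(P)-blk(p))
```

```text
h0 [ 0.605  -0.1012  0.0583] [ 24.0725 -87.6282] [array([ 0.3, -0.1]), array([ 0.4, -0. ]), array([-0.4,  0.1])]
w4 only [ 0.6055 -0.101   0.058 ] [ 24.5642 -87.4625]
h2 [0.5951 0.0158 0.0591] [25.1061 29.7624] [array([ 0.1, -0.1]), array([ 0.2, -0. ]), array([-0.3,  0.1])]
w1 only [0.5956 0.0158 0.058 ] [25.5673 29.7214]
corner [ 0.5289 -0.1388  0.14  ] [ -55.2036 -118.0005]
wall far x [ 0.6408 -0.1281  0.14  ] [  57.2768 -117.7417]
div01 near [ 0.5274 -0.0789  0.14  ] [-51.1641 -58.2443]
div01 far [ 0.6299 -0.0691  0.14  ] [ 51.884  -57.9195]
tcp [ -33.4048 -189.8313]
tip rel [36.6279  9.3731]
tip rel [ 37.2504 -10.2676]
```

Request:
{"name": "apply_moves", "arguments": {"increments": [[0, 0, 0, 25, 0, 0, 0], [0, 0, 0, 30, 0, 0, 0], [0, 0, 0, 30, 0, 0, 0], [0, 0, 0, 17.5, 0, 0, 0], [0, 0, 0, 0, 0, 0, 0], [0, 0, 0, 0, 0, 20, 0], [0, 0, 0, 0, 0, 25, 0], [0, 0, 0, 0, 0, 25, 0], [0, 0, 0, 0, 0, 25, 0], [0, 0, 0, 0, 0, 20, 0], [0, 0, 0, 0, 0, 15, 0], [0, 0, 0, 0, 0, 10, 0], [0, 0, 0, 0, 0, 0, 0], [0, 0, 0, 0, 0, 0, 0]]}}

```text
time: 14.5
position: [0.549, -0.106, 0.1978]
eef_rot: [3.14, 0.001, 1.664]
ft_force: [-0.1, -0.6, -1.1]
opening: 0.188
finger_force: 30.0
```

```bash
cat > st.py <<'E'
from h import *
b=np.array([.5729,-.0162,.0928]);c,s=np.cos(b[2]),np.sin(b[2])
x=robot.read_state();p=x['position'];d=p[:2]-b[:2]
print('t',x['time'],'blk mm',np.round(1e3*np.array([c*d[0]+s*d[1],-s*d[0]+c*d[1]]),1),'z',round(p[2]*1e3,1),'tine z',round(p[2]*1e3-135.4,1),'F',np.round(x['ft_force'],1),'op',x['opening'],np.round(x['eef_rot'],4))
E
python3 st.py
```

```text
t 14.5 blk mm [-32.1 -87.2] z 197.8 tine z 62.4 F [-0.1 -0.6 -1.1] op 0.18833023387620096 [3.1401e+00 8.0000e-04 1.6641e+00]
```

Request:
{"name": "apply_moves", "arguments": {"increments": [[0, 0, 0, 0, 0, 10, 0], [0, 0, 0, 0, 0, 10, 0], [0, 0, 0, 0, 0, 2, 0], [0, 0, 0, 0, 0, 0, 0], [0, 0, 0, 0, 6, 0, 0], [0, 0, 0, 0, 6, 0, 0], [0, 0, 0, 0, 6, 0, 0], [0, 0, 0, 0, 6, 0, 0], [0, 0, 0, 0, 6, 0, 0], [0, 0, 0, 0, 5, 0, 0], [0, 0, 0, 0, 0, 0, 0], [0, 0, 0, 0, 0, 0, 0]]}}

```text
time: 16.0
position: [0.583, -0.1024, 0.1749]
eef_rot: [-3.141, -0.0, 1.664]
ft_force: [-1.1, -0.1, -1.4]
opening: 0.186
finger_force: 30.0
```

```bash
python3 st.py
```

```text
t 16.0 blk mm [  2.1 -86.8] z 174.9 tine z 39.5 F [-1.1 -0.1 -1.4] op 0.18630011286424056 [-3.1413e+00 -1.0000e-04  1.6641e+00]
```

Request:
{"name": "apply_moves", "arguments": {"increments": [[0, 0, 0, -0.5, 2, 0, 0], [0, 0, 0, 0, 0, -4, 0], [0, 0, 0, 0, 0, -4, 0], [0, 0, 0, 0, 0, -3, 0], [0, 0, 0, 0, 0, -3, 0], [0, 0, 0, 0, 0, -4, 0], [0, 0, 0, 0, 0, -5, 0], [0, 0, 0, 0, 0, 0, 0], [0, 0, 0, 0, 0, 0, 0]]}}

```text
time: 17.12
position: [0.5852, -0.1028, 0.1979]
eef_rot: [-3.141, 0.0, 1.664]
ft_force: [0.0, 0.4, -1.7]
opening: 0.19
finger_force: 30.0
```

```bash
python3 st.py
```

```text
t 17.125 blk mm [  4.2 -87.3] z 197.9 tine z 62.5 F [ 0.   0.4 -1.7] op 0.19034206193471026 [-3.1414  0.      1.6642]
```

Run:
```python
from h import *
print([robot.read_state()['ft_force'][2] for _ in range(1)])
grab('scene','s5');grab('wrist','w5')
a=cv2.imread('pics/s5.png')[200:320,220:320];w=cv2.imread('pics/w5.png')[100:340,160:480]
A=np.zeros((600,800,3),'uint8');A[:600,:500]=cv2.resize(a,(500,600),interpolation=cv2.INTER_CUBIC);A[:225,500:]=cv2.resize(w,(300,225))
cv2.imwrite('pics/v5.png',np.clip(A*1.4,0,255).astype('uint8'))
```

```text
[np.float64(-1.7435679926469576)]
```

View pics/v5.png

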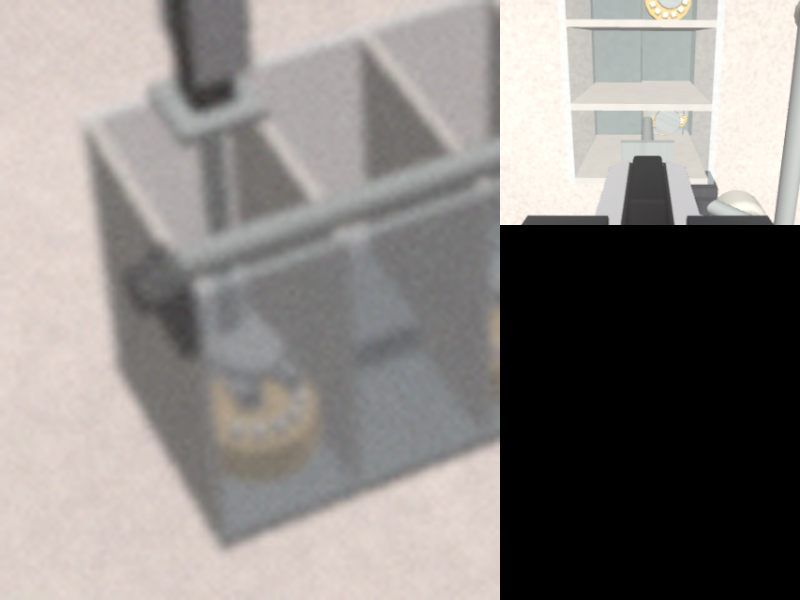

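The carrier hangs from the fork, its base clear of the floor in the scene crop. I'll lift it out.

Request:
{"name": "apply_moves", "arguments": {"increments": [[0, 0, 0, 0, 0, -5, 0], [0, 0, 0, 0, 0, -8, 0], [0, 0, 0, 0, 0, -10, 0], [0, 0, 0, 0, 0, -10, 0], [0, 0, 0, 0, 0, -10, 0], [0, 0, 0, 0, 0, -10, 0], [0, 0, 0, 0, 0, -10, 0], [0, 0, 0, 0, 0, -10, 0], [0, 0, 0, 0, 0, -10, 0], [0, 0, 0, 0, 0, -10, 0], [0, 0, 0, 0, 0, -10, 0], [0, 0, 0, 0, 0, -10, 0], [0, 0, 0, 0, 0, -10, 0], [0, 0, 0, 0, 0, -10, 0], [0, 0, 0, 0, 0, -8, 0], [0, 0, 0, 0, 0, -5, 0], [0, 0, 0, 0, 0, 0, 0], [0, 0, 0, 0, 0, 0, 0]]}}

```text
time: 19.48
position: [0.585, -0.1027, 0.3435]
eef_rot: [-3.141, -0.0, 1.664]
ft_force: [-0.8, -0.2, -2.4]
opening: 0.192
finger_force: 30.0
```

```bash
python3 st.py
python3 - <<'E'
from h import *
b=np.array([.5729,-.0162,.0928]);c,s=np.cos(b[2]),np.sin(b[2])
for y in (45,-45):
    m=.0788;P=np.array([.4486-np.sin(m)*y/1e3,.3010+np.cos(m)*y/1e3]);d=P-b[:2]
    print(y,P,np.round(1e3*np.array([c*d[0]+s*d[1],-s*d[0]+c*d[1]]),1))
E
```

```text
t 19.475 blk mm [  4.1 -87.2] z 343.5 tine z 208.1 F [-0.8 -0.2 -2.4] op 0.19203107254375415 [-3.1408e+00 -3.0000e-04  1.6641e+00]
45 [0.44505767 0.34586036] [-93.7 372.3]
-45 [0.45214233 0.25613964] [-95.  282.4]
```

Request:
{"name": "apply_moves", "arguments": {"increments": [[0, 0, 0, 3, -2, 0, 0], [0, 0, 0, 8, -4, 0, 0], [0, 0, 0, 14, -6, 0, 0], [0, 0, 0, 20, -7, 0, 0], [0, 0, 0, 25, -7, 0, 0], [0, 0, 0, 25, -7, 0, 0], [0, 0, 0, 25, -7, 0, 0], [0, 0, 0, 25, -7, 0, 0], [0, 0, 0, 25, -7, 0, 0], [0, 0, 0, 25, -7, 0, 0], [0, 0, 0, 25, -7, 0, 0], [0, 0, 0, 25, -7, 0, 0], [0, 0, 0, 25, -7, 0, 0], [0, 0, 0, 25, -7, 0, 0], [0, 0, 0, 25, -7, 0, 0], [0, 0, 0, 25, -6, 0, 0], [0, 0, 0, 25, -6, 0, 0], [0, 0, 0, 25, -4, 0, 0], [0, 0, 0, 25, -3, 0, 0], [0, 0, 0, 20, -2, 0, 0]]}}

```text
time: 21.98
position: [0.4263, 0.3259, 0.3442]
eef_rot: [3.141, -0.0, 1.666]
ft_force: [0.4, 0.3, -2.2]
opening: 0.187
finger_force: 30.0
```

Request:
{"name": "apply_moves", "arguments": {"increments": [[0, 0, 0, 12, -1, 0, 0], [0, 0, 0, 6, 0, 0, 0], [0, 0, 0, 2, 0, 0, 0], [0, 0, 0, 0, 0, 0, 0], [0, 0, 0, 0, 0, 5, 0], [0, 0, 0, 0, 0, 10, 0], [0, 0, 0, 0, 0, 14, 0], [0, 0, 0, 0, 0, 16, 0], [0, 0, 0, 0, 0, 16, 0], [0, 0, 0, 0, 0, 16, 0], [0, 0, 0, 0, 0, 16, 0], [0, 0, 0, 0, 0, 16, 0], [0, 0, 0, 0, 0, 14, 0], [0, 0, 0, 0, 0, 10, 0], [0, 0, 0, 0, 0, 5, 0], [0, 0, 0, 0, 0, 0, 0], [0, 0, 0, 0, 0, 0, 0]]}}

```text
time: 24.1
position: [0.4253, 0.3445, 0.2066]
eef_rot: [3.14, -0.001, 1.664]
ft_force: [0.3, 0.3, -2.6]
opening: 0.191
finger_force: 30.0
```

```bash
python3 st.py
```

```text
t 24.1 blk mm [-113.5  372.8] z 206.6 tine z 71.2 F [ 0.3  0.3 -2.6] op 0.19057099397419938 [ 3.1403e+00 -6.0000e-04  1.6642e+00]
```

Request:
{"name": "apply_moves", "arguments": {"increments": [[0, 0, 0, 0, 0, 6, 0], [0, 0, 0, 0, 0, 6, 0], [0, 0, 0, 0, 0, 4, 0], [0, 0, 0, 0, 0, 3, 0], [0, 0, 0, 0, 0, 3, 0], [0, 0, 0, 0, 0, 3, 0], [0, 0, 0, 0, 0, 3, 0], [0, 0, 0, 0, 0, 4, 0], [0, 0, 0, 0, 0, 0, 0], [0, 0, 0, 0, 0, 0, 0]]}}

```text
time: 25.35
position: [0.4249, 0.3443, 0.174]
eef_rot: [3.141, -0.0, 1.664]
ft_force: [-0.1, 0.1, -1.0]
opening: 0.191
finger_force: 30.0
```

```bash
python3 st.py
python3 - <<'E'
from h import *
grab('scene','s6');grab('wrist','w6')
a=cv2.imread('pics/s6.png')[120:245,355:485];w=cv2.imread('pics/w6.png')[100:340,200:440]
A=np.zeros((500,800,3),'uint8');A[:500,:520]=cv2.resize(a,(520,500),interpolation=cv2.INTER_CUBIC);A[:280,520:]=cv2.resize(w,(280,280))
cv2.imwrite('pics/v6.png',np.clip(A*1.4,0,255).astype('uint8'))
E
```

```text
t 25.35 blk mm [-113.9  372.6] z 174.0 tine z 38.6 F [-0.1  0.1 -1. ] op 0.1905854193227896 [ 3.1415e+00 -1.0000e-04  1.6641e+00]
```

View pics/v6.png

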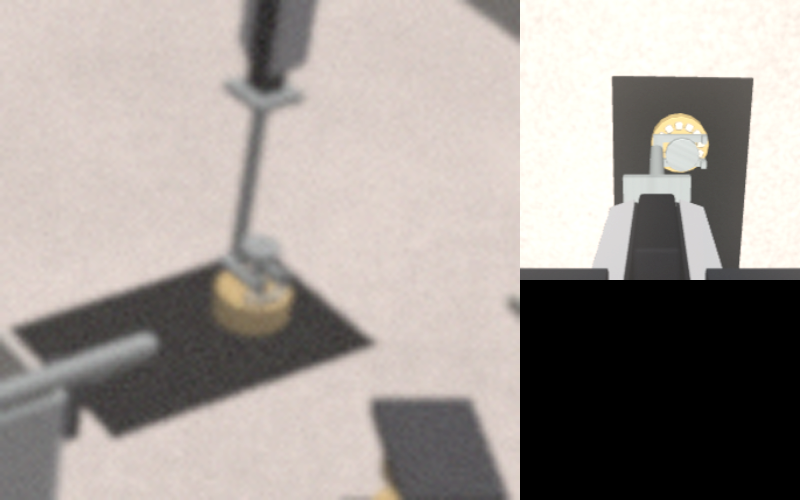

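The carrier stands upright on the mat and the force has dropped to the picker's own weight. I'll withdraw along -x, rise, and go to well 2.

Request:
{"name": "apply_moves", "arguments": {"increments": [[0, 0, 0, 0, -4, 0, 0], [0, 0, 0, 0, -6, 0, 0], [0, 0, 0, 0, -8, 0, 0], [0, 0, 0, 0, -8, 0, 0], [0, 0, 0, 0, -8, 0, 0], [0, 0, 0, 0, -8, 0, 0], [0, 0, 0, 0, 0, 0, 0], [0, 0, 0, 0, 0, -15, 0], [0, 0, 0, 0, 0, -30, 0], [0, 0, 0, 0, 0, -40, 0], [0, 0, 0, 0, 0, -40, 0], [0, 0, 0, 0, 0, -30, 0], [0, 0, 0, -15, 5, 0, 0], [0, 0, 0, -30, 10, 0, 0], [0, 0, 0, -40, 14, 0, 0], [0, 0, 0, -40, 14, 0, 0], [0, 0, 0, -40, 14, 0, 0], [0, 0, 0, -40, 14, 0, 0], [0, 0, 0, -40, 14, 0, 0], [0, 0, 0, -40, 14, 0, 0]]}}

```text
time: 27.95
position: [0.5078, 0.0633, 0.3272]
eef_rot: [-3.139, 0.0, 1.663]
ft_force: [0.3, 0.3, -1.9]
opening: 0.188
finger_force: 30.0
```

Request:
{"name": "apply_moves", "arguments": {"increments": [[0, 0, 0, -30, 12, 0, 0], [0, 0, 0, -18, 7, 0, 0], [0, 0, 0, -9.5, 5, 0, 0], [0, 0, 0, 0, 0, 0, 0], [0, 0, 0, 0, 0, 0, 0]]}}

```text
time: 28.58
position: [0.5371, 0.0117, 0.329]
eef_rot: [-3.141, -0.0, 1.665]
ft_force: [-0.3, -0.5, -1.6]
opening: 0.189
finger_force: 30.0
```

```bash
python3 st.py
python3 - <<'E'
from h import *
np.set_printoptions(precision=4,suppress=True)
grab('wrist','w7')
print('head2 predicted px',proj('w7',[.5955,.0158,.058]), 'tine tips', )
i=cv2.imread('pics/w7.png')[60:300,160:480]
w=cv2.resize(i,(500,375),interpolation=cv2.INTER_CUBIC)
grab('top','t7');t=cv2.imread('pics/t7.png')[195:330,130:250]
A=np.zeros((375,800,3),'uint8');A[:,:500]=w;A[:337,500:]=np.clip(cv2.resize(t,(300,337))*1.5,0,255)
cv2.imwrite('pics/v7.png',A)
E
```

```text
t 28.575 blk mm [-33.   31.1] z 329.0 tine z 193.6 F [-0.3 -0.5 -1.6] op 0.18880585079009704 [-3.1414e+00 -5.0000e-04  1.6654e+00]
head2 predicted px [361.4669 203.7031] tine tips
```

View pics/v7.png

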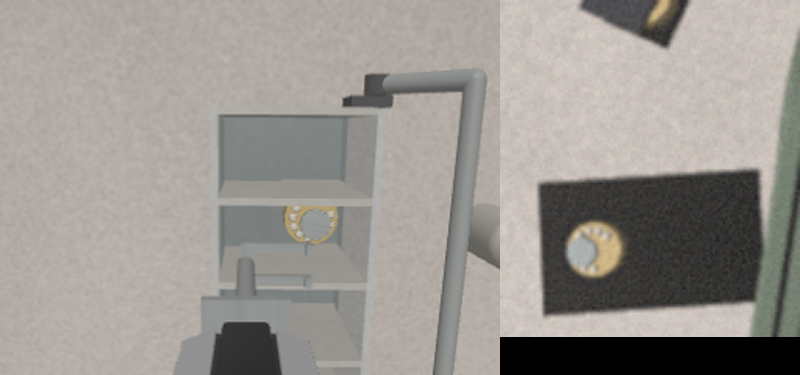

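Head 2 is at full picture (361.6,202.7), as predicted, and the first carrier stands on the mat. I'll lower into well 2.

Request:
{"name": "apply_moves", "arguments": {"increments": [[0, 0, 0, -1, 0.5, 10, 0], [0, 0, 0, 0, 0, 20, 0], [0, 0, 0, 0, 0, 25, 0], [0, 0, 0, 0, 0, 25, 0], [0, 0, 0, 0, 0, 25, 0], [0, 0, 0, 0, 0, 18, 0], [0, 0, 0, 0, 0, 12, 0], [0, 0, 0, 0, 0, 8, 0], [0, 0, 0, 0, 0, 5, 0], [0, 0, 0, 0, 0, 0, 0], [0, 0, 0, 0, 0, 0, 0]]}}

```text
time: 30.05
position: [0.5385, 0.0097, 0.1816]
eef_rot: [3.14, 0.0, 1.664]
ft_force: [-0.1, -0.0, -1.6]
opening: 0.191
finger_force: 30.0
```

```bash
python3 st.py
```

```text
t 30.05 blk mm [-31.8  29. ] z 181.6 tine z 46.2 F [-0.1 -0.  -1.6] op 0.19069447231971803 [3.1403e+00 3.0000e-04 1.6642e+00]
```

Request:
{"name": "apply_moves", "arguments": {"increments": [[0, 0, 0, 1, 0, 5, 0], [0, 0, 0, 0, 0, 1.5, 0], [0, 0, 0, 0, 0, 0, 0], [0, 0, 0, 0, 6, 0, 0], [0, 0, 0, 0, 6, 0, 0], [0, 0, 0, 0, 6, 0, 0], [0, 0, 0, 0, 6, 0, 0], [0, 0, 0, 0, 6, 0, 0], [0, 0, 0, 0, 6, 0, 0], [0, 0, 0, 0, 1, 0, 0], [0, 0, 0, 0, 0, 0, 0], [0, 0, 0, 0, 0, 0, 0]]}}

```text
time: 31.55
position: [0.5746, 0.0143, 0.1744]
eef_rot: [-3.141, -0.0, 1.664]
ft_force: [-0.4, -0.5, -1.6]
opening: 0.189
finger_force: 30.0
```

```bash
python3 st.py
```

```text
t 31.55 blk mm [ 4.5 30.2] z 174.4 tine z 39.0 F [-0.4 -0.5 -1.6] op 0.18888634170800214 [-3.1413 -0.      1.6642]
```

Request:
{"name": "apply_moves", "arguments": {"increments": [[0, 0, 0, 0, 0.8, -2, 0], [0, 0, 0, 0, 0, -4, 0], [0, 0, 0, 0, 0, -4, 0], [0, 0, 0, 0, 0, -3, 0], [0, 0, 0, 0, 0, -4, 0], [0, 0, 0, 0, 0, -6, 0], [0, 0, 0, 0, 0, -8, 0], [0, 0, 0, 0, 0, -10, 0], [0, 0, 0, 0, 0, -10, 0], [0, 0, 0, 0, 0, -10, 0], [0, 0, 0, 0, 0, -10, 0], [0, 0, 0, 0, 0, -10, 0], [0, 0, 0, 0, 0, -10, 0], [0, 0, 0, 0, 0, -10, 0], [0, 0, 0, 0, 0, -10, 0], [0, 0, 0, 0, 0, -10, 0], [0, 0, 0, 0, 0, -10, 0], [0, 0, 0, 0, 0, -10, 0], [0, 0, 0, 0, 0, -10, 0], [0, 0, 0, 0, 0, -10, 0]]}}

```text
time: 34.05
position: [0.5755, 0.0144, 0.3361]
eef_rot: [-3.142, -0.0, 1.664]
ft_force: [0.6, -0.1, -3.6]
opening: 0.189
finger_force: 30.0
```

Request:
{"name": "apply_moves", "arguments": {"increments": [[0, 0, 0, 0, 0, -6, 0], [0, 0, 0, 0, 0, -3, 0], [0, 0, 0, 0, 0, 0, 0], [0, 0, 0, 0, 0, 0, 0]]}}

```text
time: 34.55
position: [0.5753, 0.0144, 0.3439]
eef_rot: [-3.141, -0.0, 1.664]
ft_force: [-0.1, 0.1, -3.1]
opening: 0.191
finger_force: 30.0
```

```bash
python3 st.py
python3 - <<'E'
from h import *
grab('top','t8');grab('scene','s8');a=cv2.imread('pics/s8.png')[100:330,200:460]
cv2.imwrite('pics/v8.png',np.clip(cv2.resize(a,(650,575))*1.4,0,255).astype('uint8'))
t=cv2.imread('pics/t8.png');t0=cv2.imread('pics/t7.png')
d=cv2.absdiff(t,t0)[250:330,140:235];print('mat change',(d.max(2)>40).sum())
E
```

```text
t 34.55 blk mm [ 5.3 30.2] z 343.9 tine z 208.5 F [-0.1  0.1 -3.1] op 0.19119685943653247 [-3.1407e+00 -2.0000e-04  1.6641e+00]
mat change 608
```

```bash
cat > blob.py <<'E'
from h import *
def blobs(fn,region=None):
    i=cv2.imread(f'pics/{fn}.png').astype(int);B,G,Rr=[i[...,k] for k in range(3)]
    m=((Rr-B>30)&(Rr>70)&(Rr-G<70)&(Rr-G>3)).astype('uint8')
    m=cv2.morphologyEx(m,cv2.MORPH_CLOSE,np.ones((5,5)))
    n,l,st,ce=cv2.connectedComponentsWithStats(m)
    for k in range(1,n):
        if st[k,4]>15: print(fn,'bbox',st[k],'c',np.round(ce[k],1))
E
python3 - <<'E'
from blob import *
for f in ('t7','t8','s6','s8','top0'): blobs(f)
d=cv2.absdiff(cv2.imread('pics/t8.png'),cv2.imread('pics/t7.png'))[250:330,140:235].max(2)>40
ys,xs=np.nonzero(d);print(xs.min()+140,xs.max()+140,ys.min()+250,ys.max()+250)
print(proj('t8',[.445,.346,.02]),proj('s8',[.445,.346,.02]))
E
```

```text
t7 bbox [312 140  12  12 103] c [317.3 145.7]
t7 bbox [189 189   9  15  64] c [194.  196.7]
t7 bbox [158 284  21  22 227] c [170.5 293.9]
t8 bbox [312 140  12  10  41] c [317.  144.7]
t8 bbox [189 189  10  15  68] c [194.2 196.4]
t8 bbox [158 284  21  22 244] c [170.  293.5]
s6 bbox [206   0  47  20 784] c [231.    8.2]
s6 bbox [302   0  72  12 598] c [333.2   3.9]
s6 bbox [413   4   8  49 265] c [416.3  27.9]
s6 bbox [ 550   13   90   48 1162] c [599.6  35.6]
s6 bbox [564  67  69  23 937] c [597.8  77.3]
s6 bbox [ 72  82  15  11 120] c [79.4 87. ]
s6 bbox [ 47  87  14  10 107] c [54.  91.5]
s6 bbox [ 526   94  114   84 3368] c [599.5 131.7]
s6 bbox [409 188  19  11 106] c [417.1 194. ]
s6 bbox [447 242   8  13  78] c [450.9 247.5]
s6 bbox [636 242   4   6  17] c [637.8 244.2]
s6 bbox [356 279  13  15  99] c [361.9 286.4]
s8 bbox [ 206    0   74   20 1239] c [243.7   8.2]
s8 bbox [346   0  28   7 171] c [358.9   2.7]
s8 bbox [412   0   9  90 480] c [415.6  42.2]
s8 bbox [ 550   13   90   49 1159] c [599.8  35.8]
s8 bbox [564  67  69  22 930] c [597.8  77.2]
s8 bbox [ 72  82  15  11 122] c [79.5 87. ]
s8 bbox [ 47  87  15  10 110] c [54.1 91.5]
s8 bbox [ 526   94  114   84 3356] c [599.5 131.7]
s8 bbox [409 188  19  11 148] c [417.2 193.4]
s8 bbox [312 200  24  19 312] c [324.7 209. ]
s8 bbox [447 242   9  12  76] c [451.  247.4]
s8 bbox [636 242   4   6  17] c [637.8 244.2]
s8 bbox [356 279  13  15  98] c [362.1 286.4]
top0 bbox [312 140  11  12  97] c [317.2 145.6]
top0 bbox [190 189   8  15  56] c [194.1 196.6]
top0 bbox [308 219  20  20 116] c [315.3 228.5]
top0 bbox [365 220  16  15 101] c [373.  229.4]
220 234 250 329
[167.78703229 293.36913371] [418.52471525 192.09451156]
```

Request:
{"name": "apply_moves", "arguments": {"increments": [[0, 0, 0, 3, -3, 0, 0], [0, 0, 0, 8, -6, 0, 0], [0, 0, 0, 14, -9, 0, 0], [0, 0, 0, 18, -10, 0, 0], [0, 0, 0, 20, -10, 0, 0], [0, 0, 0, 20, -10, 0, 0], [0, 0, 0, 20, -10, 0, 0], [0, 0, 0, 20, -10, 0, 0], [0, 0, 0, 20, -10, 0, 0], [0, 0, 0, 20, -10, 0, 0], [0, 0, 0, 20, -10, 0, 0], [0, 0, 0, 20, -8, 0, 0], [0, 0, 0, 20, -6, 0, 0], [0, 0, 0, 15, -4, 0, 0], [0, 0, 0, 9, -3, 0, 0], [0, 0, 0, 4, -1, 0, 0], [0, 0, 0, 1.6, 0, 0, 0], [0, 0, 0, 0, 0, 0, 0], [0, 0, 0, 0, 0, 5, 0]]}}

```text
time: 37.02
position: [0.433, 0.2544, 0.3397]
eef_rot: [3.141, -0.0, 1.663]
ft_force: [0.5, -0.1, -2.1]
opening: 0.189
finger_force: 30.0
```

Request:
{"name": "apply_moves", "arguments": {"increments": [[0, 0, 0, 0, 0, 10, 0], [0, 0, 0, 0, 0, 14, 0], [0, 0, 0, 0, 0, 16, 0], [0, 0, 0, 0, 0, 16, 0], [0, 0, 0, 0, 0, 16, 0], [0, 0, 0, 0, 0, 16, 0], [0, 0, 0, 0, 0, 16, 0], [0, 0, 0, 0, 0, 14, 0], [0, 0, 0, 0, 0, 10, 0], [0, 0, 0, 0, 0, 5, 0], [0, 0, 0, 0, 0, 0, 0], [0, 0, 0, 0, 0, 0, 0]]}}

```text
time: 38.52
position: [0.433, 0.2549, 0.2071]
eef_rot: [3.14, -0.0, 1.664]
ft_force: [-0.3, -0.1, -3.2]
opening: 0.188
finger_force: 30.0
```

```bash
python3 st.py
```

```text
t 38.525 blk mm [-114.2  282.9] z 207.1 tine z 71.7 F [-0.3 -0.1 -3.2] op 0.187981080929066 [ 3.1403e+00 -3.0000e-04  1.6642e+00]
```

Request:
{"name": "apply_moves", "arguments": {"increments": [[0, 0, 0, 0, 0, 6, 0], [0, 0, 0, 0, 0, 6, 0], [0, 0, 0, 0, 0, 4, 0], [0, 0, 0, 0, 0, 3, 0], [0, 0, 0, 0, 0, 3, 0], [0, 0, 0, 0, 0, 3, 0], [0, 0, 0, 0, 0, 3, 0], [0, 0, 0, 0, 0, 4, 0], [0, 0, 0, 0, 0, 0, 0], [0, 0, 0, 0, 0, 0, 0]]}}

```text
time: 39.78
position: [0.4327, 0.2547, 0.1745]
eef_rot: [3.141, -0.0, 1.664]
ft_force: [-0.4, 0.1, -1.9]
opening: 0.191
finger_force: 30.0
```

```bash
python3 st.py
```

```text
t 39.775 blk mm [-114.5  282.7] z 174.5 tine z 39.1 F [-0.4  0.1 -1.9] op 0.19055567084365052 [ 3.1414 -0.      1.6641]
```

Request:
{"name": "apply_moves", "arguments": {"increments": [[0, 0, 0, 0, -4, 0, 0], [0, 0, 0, 0, -6, 0, 0], [0, 0, 0, 0, -8, 0, 0], [0, 0, 0, 0, -8, 0, 0], [0, 0, 0, 0, -8, 0, 0], [0, 0, 0, 0, -8, 0, 0], [0, 0, 0, 0, 0, 0, 0], [0, 0, 0, 0, 0, -15, 0], [0, 0, 0, 0, 0, -30, 0], [0, 0, 0, 0, 0, -35, 0], [0, 0, 0, 0, 0, -30, 0], [0, 0, 0, 0, 0, -10, 0], [0, 0, 0, -20, 0, 0, 0], [0, 0, 0, -40, -1, 0, 0], [0, 0, 0, -50, -2, 0, 0], [0, 0, 0, -50, -2, 0, 0], [0, 0, 0, -50, -2, 0, 0], [0, 0, 0, -50, -2, 0, 0], [0, 0, 0, -50, -2, 0, 0], [0, 0, 0, -50, -2, 0, 0]]}}

```text
time: 42.28
position: [0.4109, -0.1105, 0.294]
eef_rot: [-3.141, -0.0, 1.664]
ft_force: [0.9, 0.9, -1.5]
opening: 0.191
finger_force: 30.0
```

Request:
{"name": "apply_moves", "arguments": {"increments": [[0, 0, 0, -50, -2, 0, 0], [0, 0, 0, -50, -1, 0, 0], [0, 0, 0, -50, 0, 0, 0], [0, 0, 0, -40, 0, 0, 0], [0, 0, 0, -15, 0, 0, 0], [0, 0, 10.7, 0, 0, 0, 0], [0, 0, 10.7, 0, 0, 0, 0], [0, 0, 0, 0, 0, 0, 0], [0, 0, 0, 0, 0, 0, 0]]}}

```text
time: 43.4
position: [0.4275, -0.3126, 0.2943]
eef_rot: [-3.141, -0.0, 1.294]
ft_force: [0.4, 1.0, -0.4]
opening: 0.191
finger_force: 30.0
```

```bash
cat > tg.py <<'E'
from h import *
x=robot.read_state();Rm=R.from_euler('xyz',x['eef_rot']).as_matrix();p=x['position']
a=np.array([float(v) for v in sys.argv[1:4]]);print('t',x['time'],'pos',np.round(p,4),'rpy',np.round(x['eef_rot'],4),'F',np.round(x['ft_force'],1),'op',round(x['opening'],3));print('tool shift mm',np.round(1e3*Rm.T@(a-p),1))
E
python3 tg.py .4277 -.3134 .1935
python3 - <<'E'
from blob import *
grab('top','t9');grab('scene','s9');blobs('t9')
for P in ([.445,.346,.02],[.4521,.2561,.02]): print(proj('t9',P))
E
```

```text
t 43.4 pos [ 0.4275 -0.3126  0.2943] rpy [-3.1411e+00 -4.0000e-04  1.2939e+00] F [ 0.4  1.  -0.4] op 0.191
tool shift mm [ -0.7   0.5 100.8]
t9 bbox [312 140  11  12  99] c [317.2 145.6]
t9 bbox [190 189   8  15  58] c [194.2 196.5]
t9 bbox [198 281  21  22 208] c [210.6 290.3]
t9 bbox [161 284  18  22 198] c [170.8 293.4]
t9 bbox [576 310   4   6  17] c [577.8 312.4]
[167.78703229 293.36913371]
[208.52227335 290.80660103]
```

Request:
{"name": "apply_moves", "arguments": {"increments": [[0, 0, 0, -0.7, 0.5, 20, 0], [0, 0, 0, 0, 0, 30, 0], [0, 0, 0, 0, 0, 30, 0], [0, 0, 0, 0, 0, 15, 0], [0, 0, 0, 0, 0, 5, 0], [0, 0, 0, 0, 0, 0, 0], [0, 0, 0, 0, 0, 0, 0]]}}

```text
time: 44.38
position: [0.4285, -0.3148, 0.1958]
eef_rot: [3.139, 0.001, 1.291]
ft_force: [0.3, 0.2, -1.3]
opening: 0.191
finger_force: 30.0
```

```bash
python3 tg.py .4277 -.3134 .1925;python3 tg.py .4947 -.3320 .1925
python3 - <<'E'
from h import *
grab('wrist','w10'); grab('scene','s10')
w=cv2.imread('pics/w10.png')[140:380,180:500];A=np.zeros((560,760,3),'uint8');A[:360,:480]=cv2.resize(w,(480,360))
s=cv2.imread('pics/s10.png')[150:330,85:185];A[:504,480:760]=cv2.resize(s,(280,504))
cv2.imwrite('pics/v10.png',A)
E
```

```text
t 44.375 pos [ 0.4285 -0.3148  0.1958] rpy [3.1394e+00 1.3000e-03 1.2908e+00] F [ 0.3  0.2 -1.3] op 0.191
tool shift mm [ 1.1 -1.1  3.3]
t 44.375 pos [ 0.4285 -0.3148  0.1958] rpy [3.1394e+00 1.3000e-03 1.2908e+00] F [ 0.3  0.2 -1.3] op 0.191
tool shift mm [ 1.8 68.4  3.5]
```

View pics/v10.png

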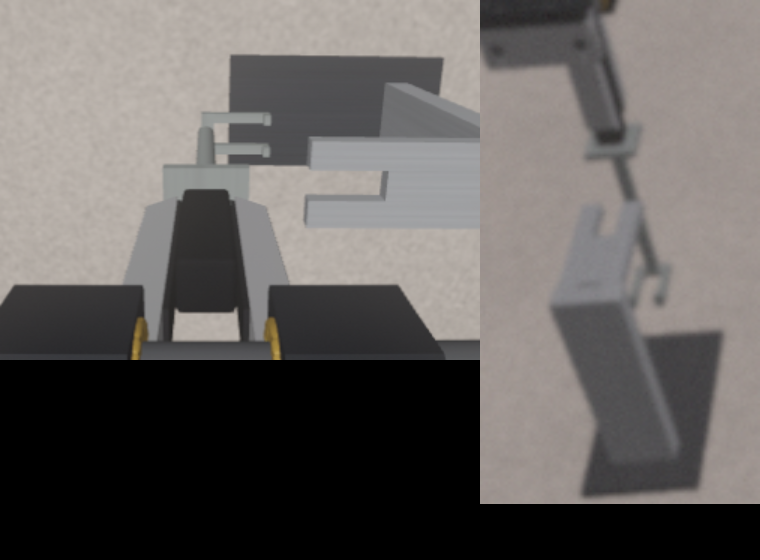

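Wrist crop: the yoke slot's centre line is at crop (345,183), its end at col 383, and the fork is aligned with it. I'll check the lateral offset.

Run:
```python
from h import *
np.set_printoptions(precision=4,suppress=True)
s=R.from_euler('xyz',[np.pi,0,1.2908]).as_matrix(); p=np.array([.4285,-.3148,.1958])
for u in ((345,170),(345,196),(383,171),(383,197),(383,184)):
    P=atz('w10',np.array(u)/1.5+[180,140],.160); print(u,P,'tool mm',1e3*s.T@(P-p))
for u in ((268,120),(268,152)):
    P=atz('w10',np.array(u)/1.5+[180,140],.1958-.1354+.004); print('tip',1e3*s.T@(P-p))
for u in ((164,166),(248,166)):
    P=atz('w10',np.array(u)/1.5+[180,140],.1958-.1354+.120); print('collar',1e3*s.T@(P-p))
```

```text
(345, 170) [ 0.4889 -0.3238  0.16  ] tool mm [ 8.0013 60.5427 35.8   ]
(345, 196) [ 0.4864 -0.3356  0.16  ] tool mm [-3.9786 61.4296 35.8   ]
(383, 171) [ 0.5047 -0.3289  0.16  ] tool mm [ 7.5346 77.0963 35.8   ]
(383, 197) [ 0.5024 -0.3407  0.16  ] tool mm [-4.4761 78.226  35.8   ]
(383, 184) [ 0.5036 -0.3347  0.16  ] tool mm [ 1.5728 77.6557 35.8   ]
tip [  8.3234  38.517  131.4   ]
tip [-11.8775  39.1877 131.4   ]
collar [ 16.3874 -15.8809  15.4   ]
collar [16.3897 16.7806 15.4   ]
```

Request:
{"name": "apply_moves", "arguments": {"increments": [[0, 0, 0, 2.3, 0, 3, 0], [0, 0, 0, 0, 0, 0, 0], [0, 0, 0, 0, 10, 0, 0], [0, 0, 0, 0, 10, 0, 0], [0, 0, 0, 0, 8, 0, 0], [0, 0, 0, 0, 8, 0, 0], [0, 0, 0, 0, 8, 0, 0], [0, 0, 0, 0, 8, 0, 0], [0, 0, 0, 0, 8, 0, 0], [0, 0, 0, 0, 7, 0, 0], [0, 0, 0, 0, 0, 0, 0], [0, 0, 0, 0, 0, 0, 0]]}}

```text
time: 45.98
position: [0.4926, -0.3303, 0.1913]
eef_rot: [-3.141, -0.0, 1.291]
ft_force: [0.9, -0.3, -1.7]
opening: 0.189
finger_force: 30.0
```

```bash
python3 tg.py .4947 -.3320 .1804
```

```text
t 45.975 pos [ 0.4926 -0.3303  0.1913] rpy [-3.1411e+00 -1.0000e-04  1.2907e+00] F [ 0.9 -0.3 -1.7] op 0.189
tool shift mm [-1.   2.5 10.9]
```

Request:
{"name": "apply_moves", "arguments": {"increments": [[0, 0, 0, -0.5, 1, 3, 0], [0, 0, 0, 0, 0, 3, 0], [0, 0, 0, 0, 0, 2, 0], [0, 0, 0, 0, 0, 2, 0], [0, 0, 0, 0, 0, 1, 0], [0, 0, 0, 0, 0, 0, 0], [0, 0, 0, 0, 0, 0, 0]]}}

```text
time: 46.85
position: [0.4937, -0.3312, 0.1805]
eef_rot: [3.141, 0.0, 1.291]
ft_force: [-0.3, 0.2, -0.5]
opening: 0.189
finger_force: 30.0
```

```bash
python3 tg.py .4947 -.3320 .1804
```

```text
t 46.85 pos [ 0.4937 -0.3312  0.1805] rpy [3.1414 0.     1.2906] F [-0.3  0.2 -0.5] op 0.189
tool shift mm [-0.5  1.2  0.1]
```

Request:
{"name": "apply_moves", "arguments": {"increments": [[0, 0, 0, 0, 0, 0.5, 0], [0, 0, 0, 0, 0, 0, 22], [0, 0, 0, 0, 0, 0, 30], [0, 0, 0, 0, 0, 0, 40], [0, 0, 0, 0, 0, 0, 50], [0, 0, 0, 0, 0, 0, 50], [0, 0, 0, 0, 0, -15, 50], [0, 0, 0, 0, 0, -40, 50], [0, 0, 0, 0, 0, -50, 40], [0, 0, -10.7, 0, 0, 0, 30], [0, 0, -10.7, 0, 0, 0, 30], [0, 0, 0, 30, 20, 0, 30], [0, 0, 0, 45, 30, 0, 30], [0, 0, 0, 45, 30, 0, 30], [0, 0, 0, 45, 30, 0, 30], [0, 0, 0, 45, 30, 0, 30], [0, 0, 0, 45, 30, 0, 30], [0, 0, 0, 35, 20, 0, 30], [0, 0, 0, 16, 11.5, 0, 30], [0, 0, 0, 0, 0, 0, 30]]}}

```text
time: 49.35
position: [0.6661, -0.0073, 0.2854]
eef_rot: [3.141, 0.001, 1.666]
ft_force: [-0.6, 0.3, -0.5]
opening: 0.317
finger_force: 0.0
```

```bash
python3 st.py
python3 - <<'E'
from blob import *
grab('top','t11');grab('scene','s11');grab('wrist','w11');blobs('t11')
for a,b,reg in (('t11','top0',(225,320,440,530)),('s11','scene0',(190,330,100,180))):
    A=cv2.imread(f'pics/{a}.png')[reg[0]:reg[1],reg[2]:reg[3]];B=cv2.imread(f'pics/{b}.png')[reg[0]:reg[1],reg[2]:reg[3]]
    d=cv2.absdiff(cv2.GaussianBlur(A,(3,3),0),cv2.GaussianBlur(B,(3,3),0)).max(2);ys,xs=np.nonzero(d>30);print(a,len(xs),(xs.min()+reg[2],xs.max()+reg[2],ys.min()+reg[0],ys.max()+reg[0]) if len(xs) else '')
# bar pixel in wrist
w=cv2.imread('pics/w11.png'); c,s=np.cos(.0928),np.sin(.0928)
for y in (60,100):
    P=[.5729+c*.0923-s*y/1e3,-.0162+s*.0923+c*y/1e3,.1916];u=proj('w11',P);g=w[int(u[1]),:,:].mean(1);x0=int(u[0]);print(u,g[x0-24:x0+25:2].round())
E
```

```text
t 49.35 blk mm [93.6  0.2] z 285.4 tine z 150.0 F [-0.6  0.3 -0.5] op 0.3166222025947399 [3.1413e+00 7.0000e-04 1.6656e+00]
t11 bbox [189 189  10  16  69] c [194.2 196.7]
t11 bbox [198 281  21  22 238] c [210.3 290.7]
t11 bbox [158 284  21  22 235] c [170.3 293.7]
t11 24 (np.int64(476), np.int64(519), np.int64(264), np.int64(288))
s11 0 
[315.7532866  162.92583732] [171. 175. 176. 172. 170. 172. 174. 175. 175. 129. 134. 143. 150. 152.
 146. 136. 117. 166. 174. 173. 173. 176. 180. 173. 174.]
[315.73198556 107.56688469] [170. 175. 176. 179. 175. 174. 176. 173. 174. 132. 132. 142. 150. 154.
 146. 137. 122. 159. 173. 173. 175. 173. 169. 169. 174.]
```

The picker hangs as it did at the start (scene difference 0), both carriers stand on the mat, and the bar is where I expected it. I'll shut the lever.

Request:
{"name": "apply_moves", "arguments": {"increments": [[0, 0, 0, 0, -1.3, 30, 26], [0, 0, 0, 0, 0, 40, 22], [0, 0, 0, 0, 0, 30, 22], [0, 0, 0, 0, 0, 9, 22], [0, 0, 0, 0, 0, 0, 22]]}}

```text
time: 50.12
position: [0.6642, -0.0089, 0.1761]
eef_rot: [-3.141, 0.0, 1.663]
ft_force: [0.5, -0.0, 0.2]
opening: 0.235
finger_force: 0.0
```

Request:
{"name": "apply_moves", "arguments": {"increments": [[0, 0, 0, 0, -5, 0, 22], [0, 0, 0, 0, -6.5, -4.5, 22], [0, 0, 0, 0, -6.5, -4.5, 22], [0, 0, 0, 0, -7.4, -2.8, 22], [0, 0, 0, 0, -7.4, -2.8, 22], [0, 0, 0, 0, -7.8, -0.9, 22], [0, 0, 0, 0, -7.8, -0.9, 22], [0, 0, 0, 0, -7.8, 1, 22], [0, 0, 0, 0, -7.8, 1, 22], [0, 0, 0, 0, -7.3, 3, 22], [0, 0, 0, 0, -7.3, 3, 22], [0, 0, 0, 0, -6.3, 4.7, 22], [0, 0, 0, 0, -6.3, 4.7, 22], [0, 0, 0, 0, -4.9, 6, 22], [0, 0, 0, 0, -4.9, 6, 22], [0, 0, 0, 0, -3.3, 7, 22], [0, 0, 0, 0, -3.3, 7, 22], [0, 0, 0, 0, -1.5, 0, 22], [0, 0, 0, 0, 0, 0, 22]]}}

```text
time: 52.5
position: [0.5576, -0.0179, 0.1483]
eef_rot: [3.137, 0.0, 1.664]
ft_force: [8.6, 0.6, -4.2]
opening: 0.236
finger_force: 4.3
```

```bash
python3 st.py
```

```text
t 52.5 blk mm [-15.4  -0.3] z 148.3 tine z 12.9 F [ 8.6  0.6 -4.2] op 0.2358748703276703 [3.1371e+00 1.0000e-04 1.6639e+00]
```

Request:
{"name": "apply_moves", "arguments": {"increments": [[0, 0, 0, 0, -1.5, 0, 22], [0, 0, 0, 0, -1.5, 0, 22], [0, 0, 0, 0, 0, 0, 22], [0, 0, 0, 0, 0, 0, 22]]}}

```text
time: 53.0
position: [0.5575, -0.0179, 0.1484]
eef_rot: [3.131, 0.0, 1.664]
ft_force: [15.9, 1.7, -8.9]
opening: 0.236
finger_force: 8.0
```

```bash
python3 st.py
```

```text
t 53.0 blk mm [-15.4  -0.3] z 148.4 tine z 13.0 F [15.9  1.7 -8.9] op 0.2364346927253693 [3.1305e+00 1.0000e-04 1.6637e+00]
```

The lever is on its stop: the force rose to 16 N with no motion. I'll back off and rise.

Request:
{"name": "apply_moves", "arguments": {"increments": [[0, 0, 0, 0, 5, 0, 24], [0, 0, 0, 0, 3, 0, 26], [0, 0, 0, 0, 0, 0, 30], [0, 0, 0, 0, 0, -20, 30], [0, 0, 0, 0, 0, -40, 30], [0, 0, 0, 0, 0, -40, 30], [0, 0, 0, 0, 0, -40, 30], [0, 0, 0, 0, -40, -20, 30], [0, 0, 0, 0, -50, 0, 30], [0, 0, 0, 0, -50, 0, 30], [0, 0, 0, 0, 0, 0, 30], [0, 0, 0, 0, 0, 0, 30]]}}

```text
time: 54.5
position: [0.4217, -0.0307, 0.3092]
eef_rot: [3.141, 0.0, 1.664]
ft_force: [-0.9, -0.3, 0.3]
opening: 0.319
finger_force: 0.0
```

```bash
python3 st.py
python3 - <<'E'
from blob import *
grab('top','t12');grab('scene','s12');blobs('t12')
s=np.clip(cv2.imread('pics/s12.png')[140:340,100:500]*1.4,0,255).astype('uint8');t=np.clip(cv2.imread('pics/t12.png')[130:330,130:530]*1.4,0,255).astype('uint8')
cv2.imwrite('pics/v12.png',cv2.resize(np.vstack([s,t]),(600,600),interpolation=cv2.INTER_CUBIC))
E
```

```text
t 54.5 blk mm [-151.9   -0.4] z 309.2 tine z 173.8 F [-0.9 -0.3  0.3] op 0.3190413198878152 [3.1406e+00 3.0000e-04 1.6638e+00]
t12 bbox [312 140  11  12  99] c [317.2 145.6]
t12 bbox [190 189   8  15  60] c [194.2 196.4]
t12 bbox [198 281  21  22 221] c [210.4 290.4]
t12 bbox [158 284  21  22 219] c [170.4 293.6]
```

View pics/v12.png

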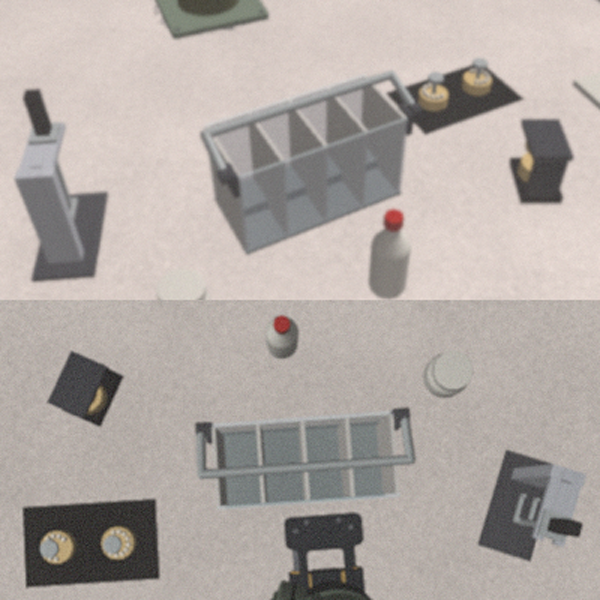

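The final view shows both carriers upright on the mat, all wells empty, the lever shut, the picker hung, and the articulator, jar and bottle where they were.

```bash
python3 -c "
from bench import ticket
print(ticket.hand_in())"
```

```text
the job is handed in; nothing more can be done
None
```

I handed the job in at about 55 s: both carriers are upright on the mat, the picker hangs in its stand, the lever is fully shut, and the articulator, jar and bottle are where they were.

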